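# Load the specimen tray into the UV cleaner and start it

## Robot

A 7-joint arm with a two-finger parallel gripper is mounted at the origin on the work surface. World frame = base frame: x ahead of the robot, y to its left, z up, the work surface at z = 0. Lengths are in m, angles in rad, forces in N, time in s.
With the tool pointing down it reaches from about 0.4 to 0.85 m from the base axis. Payload 4.5 kg.
Tool frame: the origin (TCP) lies between the finger pads; the fingertips stand 11 mm ahead of it and the grasp point (between the pads) lies 8 mm behind it (r.tip_reach is the distance from the TCP to the fingertips, in m); x points along the fingers, y is the direction in which the jaws open and shut, and the axes are right-handed (so a half turn about x gives the same grasp; the last joint's range is limited). The gripper opens to 88 mm and grips with 3 to 60 N. Pads are 18 mm wide; open, the fingers measure 123 mm over their backs; the gripper's body (75 mm by 187 mm) begins 45 mm behind the grasp point.
Start: joints at [-1.213, 0.689, -0.195, 1.565, 0.157, 0.902, -0.215], TCP at [0.199, 0.593, 0.25] pointing down, gripper open.
Joint ranges: [-3.01, 3.01], [-0.46, 2.08], [-1.47, 1.51], [0.13, 2.56], [-1, 4.14], [0.04, 2.09], [-2.66, 2.66]. Speed limits (rad/s): [2.57, 2.57, 3.14, 3.14, 3.14, 3.14, 3.14].

## Interface

Orientations are given as a unit quaternion [x, y, z, w].
In Python, from plant import r gives the robot as it stands.
- The arm moves only by the tool drive_tool, never from a script. Its argument "deltas" is a list of rows, each a list of 3 entries, a list of its own where there are three numbers: the turn, a rotation vector about the tool's x, y, z in degrees, then the shift along the tool's x, y, z in cm, then the finger opening in cm, from 0 to 8.81. A call has 1 to 12 rows; each row shifts and turns the commanded pose from where the row before left it, along the tool's axes as they then stand; what a row does not reach is not made up. A row lasts 1/12 s, in which the tool goes at most 41.7 mm and 7.16 degrees, less where a joint would pass 70% of its speed; a pose out of reach is approached as far as the arm can. A call is refused whole if a number of a shift passes 4.17 or a number of a turn 7.16, either way. A call with a gripper value outside its range is refused whole. The fingers move at their own pace and stop on an object; "force" is the grip in N (left out, the last holds). Time passes only in rows, so rows that do not move let the fingers close. It gives the time, the measured TCP pose, the force and the opening at its end, in the units of the state.
- r.get_state(): the state, without advancing time (a new reading comes with each control period).
- r.snapshot(name): name is "scene" or "top"; returns a dict with "color" (400x640x3 uint8, red, green, blue), "fov_y" (degrees; the focal length in pixels is half the picture's height over the tangent of half this angle, whatever the lens; pixels are square), "cx", "cy" (the principal point, pixels), "extrinsics" (4x4, takes a point from world to camera coordinates). Camera axes: x right, y up, looking along -z (the intrinsics and any distortion apply to the point x, -y, -z); pixel columns grow to the right and rows downward; lengths in m; the calibration is good to about 2 mm. A picture is of the moment at which its call begins. There is no depth.
- r.finish_job(): hands the job in, once; it reports no verdict.
The state is a dict: "clock": time; "q": joint angles; "qd": joint speeds; "joint_torque": joint torques, N m; "tool_pos": TCP position; "eef_rot": TCP orientation; "contact_force": force on the tool from outside, world axes, zero at the start; "moment": the same for the moment, N m; "opening": opening from 0.0 (shut) to 1.0 (fully open).
Only numpy, scipy, OpenCV 4.12 (cv2) and the standard library are available. Lean on these libraries where they do the work, as an engineer would, in place of code of your own. Each camera call takes 0.05 s, during which the arm holds its last target. There are 200 camera calls.

## Task

Slide the tray of mounted specimens into the opening of the UV cleaner, pan first, until its front panel is fully home against the machine, and only then push the start plunger on the roof down to its stop and let it come back up. Keep the specimens standing in the tray, and leave the other things on the bench where they are.

Things in the scene. Friction and masses are not known exactly. Their poses are not given: they have to be found in the camera images.
- tray: Loaded aluminium tray on the bench, 0.4 to 0.56 kg in all. Origin: middle of the rear face of its upright front panel, level with the flat underside. x runs from the panel along the pan (the way it goes in), y across, z up. Panel: 160 wide (y), 58 high, x -5 to 0 mm, lower edge at z 0. Straight black handle standing out of it: x -80 to -5, y -9 to 9, z 24 to 48 mm
- tray_grip (a point): Grip point in the middle of the handle's width and height (tray frame -50, 0, 36 mm), axes as the tray's; fingers from above close along y on the 18 mm width. The loaded tray's centre of mass is about 105 mm from here towards +x: grip firmly (60 N or more) to carry it level
- pan_centre (a point): Middle of the pan's inner floor (tray frame 65, 0, 4 mm). The pan reaches x 0 to 130, y -63 to 63 mm in the tray frame; floor 4 mm thick, walls 16 mm high; dividers 14 mm high make 3 x 2 cells, four with a specimen (tops 26 mm above the underside)
- bay_mouth (a point): Middle of the opening's sill in the front face of the UV cleaner, 25 mm above the bench; x points into the machine, z up. Opening y -73 to 73, z 0 to 48 mm; flat floor at z 0, 160 mm deep; flared side guides narrow it to 132 mm wide within 40 mm. Home: the tray's origin here, axes parallel; its panel, wider and taller than the opening, stops flat on the front face
- start_plunger (a joint): The start plunger's travel in m: 0 = up, 0.010 = down at its stop. A spring pushes it up: about 3 N to start it moving, 7 N at the stop; it comes back up when released
- plunger_top (a point): Middle of the top of the start plunger, a grey mushroom head 44 mm across over a black collar on the cleaner's roof: from bay_mouth x 70, y 70 mm; 145.5 mm above the bench when up. The cleaner is a fixed white box 250 deep (x), 270 wide, roof 112 mm above the bench; its front face stands at bay_mouth
- specimen0: Mounted specimen: a black resin cylinder 30 mm across, 22 high, 35 g, with a polished metal section in its top; stands loose in a cell of the tray. Origin: centre of its underside, z up
- specimen1: Mounted specimen: a black resin cylinder 30 mm across, 22 high, 35 g, with a polished metal section in its top; stands loose in a cell of the tray. Origin: centre of its underside, z up
- specimen2: Mounted specimen: a black resin cylinder 30 mm across, 22 high, 35 g, with a polished metal section in its top; stands loose in a cell of the tray. Origin: centre of its underside, z up
- specimen3: Mounted specimen: a black resin cylinder 30 mm across, 22 high, 35 g, with a polished metal section in its top; stands loose in a cell of the tray. Origin: centre of its underside, z up
- box_stack: Bystander, loose: Stack of four flat blue sample boxes, 66 x 82 x 48 mm high. Origin: centre of its underside
- petri_dish: Bystander, loose: Clear petri dish, 90 mm across, 14 high. Origin: centre of its underside
- tweezers: Bystander, loose: Steel tweezers 130 mm long, 8 high, lying between tray and cleaner. Origin: centre of its underside
- wash_bottle: Bystander, loose: White bottle 64 mm across, 150 high. Origin: centre of its underside
- safety_glasses: Bystander, loose: Clear safety glasses, folded, about 145 x 55 x 42 mm high. Origin: centre of its underside
- parts_box: Bystander, loose: Open clear plastic box 90 x 130 x 30 mm high. Origin: centre of its underside
Not all that is in view belongs to the job. Of the things shaped like the tray, the aluminium one is meant.

How it is judged:
By the outcome, as a careful person would: the job done as asked, in the order asked, and still so for the second after the job is handed in, with the robot touching nothing.
It also fails if it takes over 51 s, if anything falls off the work surface, if the arm or the gripper's body presses on something with over 40 N, if the wrist force passes 120 N, or if a joint passes its speed limit or range.

## Working session

There is one attempt and no reset: what is moved stays moved. The work goes in short steps, Python scripts to look and compute and a tool call to move; the robot and the scene stay as the last step left them, time stands still between calls to the robot, and variables do not carry over. Pictures are saved under pics/ and viewed, about 8 in all and at most 12, crops included, and the job is handed in when it is done.

Besides the shell and the picture viewer there is one more tool, called after "Call:" by a JSON object that holds its "fn" and its "kwargs", one argument or row to a line. drive_tool: Moves the arm, as the interface text tells. Its arguments: {"type":"object","properties":{"deltas":{"type":"array","items":{"type":"array"}},"force":{"type":"number"}},"required":["deltas"]}

```bash
ls; mkdir -p pics; cat > h.py <<'E'
import numpy as np, cv2
from plant import r
def snap(n,f):
    s=r.snapshot(n); cv2.imwrite('pics/'+f,s['color'][:,:,::-1]); np.savez('pics/'+f[:-4]+'.npz',**s); return s
def K(s):
    f=s['color'].shape[0]/2/np.tan(np.radians(s['fov_y'])/2); return f
def ray(s,u,v,z):
    f=K(s);E=np.array(s['extrinsics']);R=E[:3,:3];c=-R.T@E[:3,3]
    d=R.T@np.array([(u-s['cx'])/f,-(v-s['cy'])/f,-1.]); return c+d*(z-c[2])/d[2]
def proj(s,p):
    f=K(s);E=np.array(s['extrinsics']);q=E[:3,:3]@p+E[:3,3]
    return s['cx']+f*q[0]/-q[2], s['cy']+f*q[1]/q[2]
E
python3 - <<'E'
from h import *
for n in('scene','top'):
    s=snap(n,n+'0.png'); print({k:v for k,v in s.items() if k!='color'})
print(r.get_state())
E
```

```text
pics
{'fov_y': 54.5397709145607, 'cx': 316.5048090911093, 'cy': 203.1924188881047, 'extrinsics': array([[ 0.69651587,  0.71748584,  0.00892801, -0.45628166],
       [-0.42934945,  0.40676707,  0.80634955,  0.07681859],
       [ 0.57491277, -0.56546849,  0.59137187, -1.23449304],
       [ 0.        ,  0.        ,  0.        ,  1.        ]])}
{'fov_y': 53.5714652717725, 'cx': 311.909211626917, 'cy': 195.94763730404307, 'extrinsics': array([[ 0.01545663, -0.9998799 ,  0.00113072,  0.11451468],
       [ 0.99037311,  0.01546523,  0.13755704, -0.54250321],
       [-0.137558  , -0.00100634,  0.9904932 , -0.97751878],
       [ 0.        ,  0.        ,  0.        ,  1.        ]])}
{'clock': 0.1, 'q': array([-1.21322157,  0.68990044, -0.19450081,  1.56620711,  0.15730518,
        0.90251772, -0.21510329]), 'qd': array([-0.00100185, -0.00187259, -0.00079137, -0.00267427, -0.00060163,
       -0.00065777,  0.00196006]), 'joint_torque': array([-2.06900295e-03, -5.28499997e+01, -1.27182785e+00, -1.53835952e+01,
       -5.27298474e-02,  1.94143780e-03,  4.11603594e-05]), 'tool_pos': array([0.1987223 , 0.59199714, 0.24899831]), 'eef_rot': array([ 0.11337326,  0.69790965, -0.11453129,  0.6978189 ]), 'contact_force': array([ 0.70566941,  0.89568341, -0.33727559]), 'moment': array([-0.0368469 ,  0.0137615 , -0.06355787]), 'opening': 0.9980576317184721}
```

View pics/top0.png

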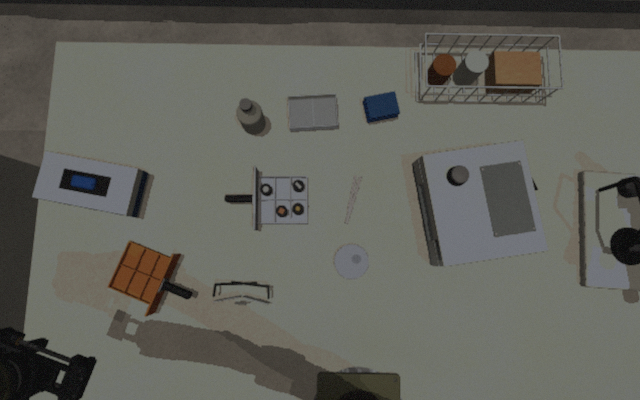

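View pics/scene0.png

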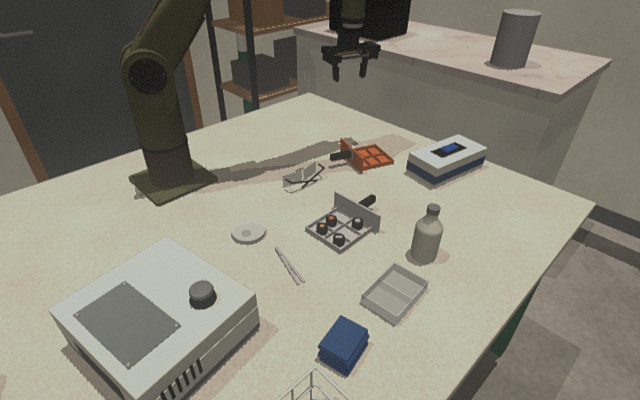

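```bash
python3 - <<'E'
import cv2,numpy as np
a=cv2.imread('pics/top0.png');b=cv2.imread('pics/scene0.png')
def c(im,x,y,w,h,k):
    o=cv2.resize(im[y:y+h,x:x+w],None,fx=k,fy=k,interpolation=cv2.INTER_CUBIC); o=np.clip(o.astype(float)*1.5,0,255).astype(np.uint8)
    for i in range(x-x%10+10,x+w,10):cv2.line(o,((i-x)*k,0),((i-x)*k,6 if i%50 else 14),(0,0,255),1)
    for i in range(y-y%10+10,y+h,10):cv2.line(o,(0,(i-y)*k),(6 if i%50 else 14,(i-y)*k),(0,0,255),1)
    return o
A=c(a,220,160,100,80,4);B=c(a,405,135,150,140,4)
o=np.zeros((560,800,3),np.uint8)
o[:320,:400]=A;o[:560,400:800]=B[:, :400]
o[330:560,:400]=c(b,300,185,100,80,4)[40:270]
cv2.imwrite('pics/c1.png',o)
E
```

```text
(no output)
```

View pics/c1.png

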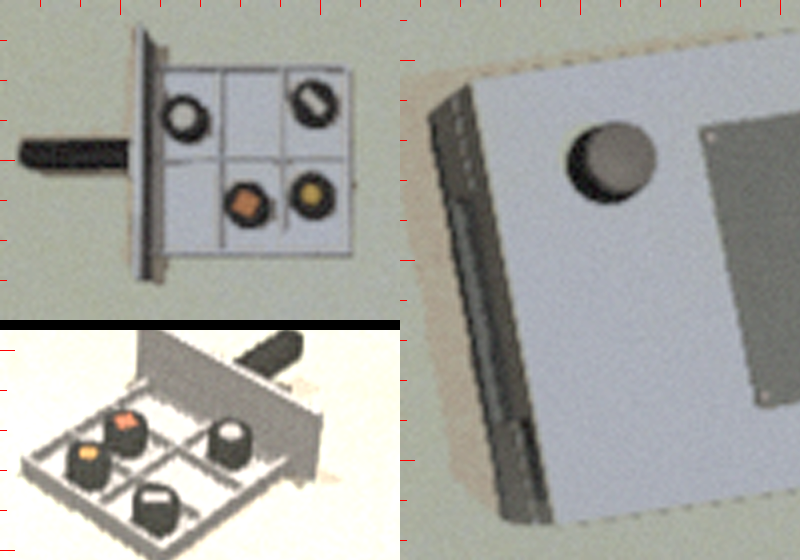

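```bash
python3 - <<'E'
from h import *
s=dict(np.load('pics/top0.npz'))
P=lambda u,v,z:ray(s,u,v,z)[:2]
for n,a in dict(handleEnd=(225,198.8,.048),handleIn=(252,199,.048),panT=(255,166.3,.058),panB=(254.9,230,.058),pan1=(308,177.2,.016),pan2=(308,223.7,.016),far=(308,200.4,.016)).items(): print(n,P(*a))
for n,a in dict(roofL=(422.5,155,.112),roofR=(443.2,266,.112),botL=(412.5,163.7,0),botR=(430,265,0),knob=(405+221/4,135+158/4,.1455)).items(): print(n,P(*a))
a,b=P(422.5,155,.112),P(443.2,266,.112); d=b-a;w=np.linalg.norm(d);print('width',w,'ang of d',np.degrees(np.arctan2(d[1],d[0])))
# into-machine axis x; y = left of it
y=-d/w if False else d/w
x=np.array([y[1],-y[0]]); x = x if x[1]<0 else -x
y=np.array([-x[1],x[0]]);k=P(405+221/4,135+158/4,.1455);m=(a+b)/2
print('x',x,'y',y,'yaw',np.degrees(np.arctan2(x[1],x[0])),'mid',m,'from knob',k-70e-3*x-70e-3*y)
E
```

```text
handleEnd [0.52846493 0.34280895]
handleIn [0.529021   0.27445383]
panT [0.61142796 0.26834754]
panB [0.4503647 0.262922 ]
pan1 [0.59331755 0.13401533]
pan2 [0.47088268 0.13195645]
far [0.53173362 0.13297973]
roofL [ 0.63395838 -0.14178197]
roofR [ 0.37128406 -0.18368621]
botL [ 0.63759437 -0.14607444]
botR [ 0.36973332 -0.18627115]
knob [ 0.58088748 -0.21825587]
width 0.26599580067143275 ang of d -170.93602315385786
x [ 0.15753723 -0.98751305] y [0.98751305 0.15753723] yaw -80.93602315385785 mid [ 0.50262122 -0.16273409] from knob [ 0.50073396 -0.16015756]
```

```bash
cat >> h.py <<'E'
from scipy.spatial.transform import Rotation as Ro
def go(pos,yaw,st=None):
    st=st or r.get_state(); R=Ro.from_quat(st['eef_rot']).as_matrix(); p=np.array(st['tool_pos'])
    t=np.radians(yaw); best=None
    for sg in(1,-1):
        x=np.array([0,0,-1.]);y=sg*np.array([-np.sin(t),np.cos(t),0]);G=np.c_[x,y,np.cross(x,y)]
        rv=np.degrees(Ro.from_matrix(R.T@G).as_rotvec())
        if best is None or np.linalg.norm(rv)<np.linalg.norm(best[0]): best=(rv,G)
    d=(np.array(pos)-p)*100
    np.set_printoptions(precision=3,suppress=True)
    print('t',st['clock'],'pos',p,'op',st['opening']*8.81,'F',st['contact_force'],'M',st['moment'])
    print('turn deg',best[0],'shift cm: now-axes',R.T@d,'after-turn axes',best[1].T@d)
E
python3 -c "
from h import *
go([.5295,.314,.20],-88.8)"
```

```text
t 0.1 pos [0.199 0.592 0.249] op 8.79288773543974 F [ 0.706  0.896 -0.337] M [-0.037  0.014 -0.064]
turn deg [70.252  0.064  0.077] shift cm: now-axes [  4.931 -15.826  40.202] after-turn axes [ 4.9   32.488 28.486]
```

Call:
{"fn": "drive_tool", "kwargs": {
  "deltas": [
    [[7,0,0],[0,0,0],8.8],
    [[7,0,0],[0,0,0],8.8],
    [[7,0,0],[0,0,0],8.8],
    [[7,0,0],[0,0,0],8.8],
    [[7,0,0],[0,0,0],8.8],
    [[7,0,0],[0,0,0],8.8],
    [[7,0,0],[0,0,0],8.8],
    [[7,0,0],[0,0,0],8.8],
    [[7,0,0],[0,0,0],8.8],
    [[7.0,0,0],[0,0,0],8.8]
  ],
  "force": 60
}}

```text
clock: 0.93
tool_pos: [0.1986, 0.5922, 0.2493]
eef_rot: [0.495, 0.505, -0.495, 0.505]
contact_force: [0.0, 0.5, 0.2]
opening: 1.002
```

Call:
{"fn": "drive_tool", "kwargs": {
  "deltas": [
    [[0,0,0],[0,2.7,2.37],8.8],
    [[0,0,0],[0,2.7,2.37],8.8],
    [[0,0,0],[0,2.7,2.37],8.8],
    [[0,0,0],[0,2.7,2.37],8.8],
    [[0,0,0],[0,2.7,2.37],8.8],
    [[0,0,0],[0,2.7,2.37],8.8],
    [[0,0,0],[0.5,2.7,2.37],8.8],
    [[0,0,0],[1,2.7,2.37],8.8],
    [[0,0,0],[1,2.7,2.37],8.8],
    [[0,0,0],[1,2.7,2.37],8.8],
    [[0,0,0],[1,2.7,2.37],8.8],
    [[0,0,0],[0.4,2.7,2.37],8.8]
  ]
}}

```text
clock: 1.93
tool_pos: [0.5301, 0.3147, 0.199]
eef_rot: [0.493, 0.507, -0.495, 0.506]
contact_force: [-0.2, 0.3, -0.1]
opening: 0.995
```

Call:
{"fn": "drive_tool", "kwargs": {
  "deltas": [
    [[0,0,0],[0,0,0],8.8],
    [[0,0,0],[0,0,0],8.8],
    [[0,0,0],[0,0,0],8.8]
  ]
}}

```text
clock: 2.18
tool_pos: [0.5292, 0.3169, 0.2003]
eef_rot: [0.493, 0.507, -0.494, 0.506]
contact_force: [-0.7, -0.1, 0.2]
opening: 1.002
```

```bash
python3 -c "
from h import *
go([.5295,.314,.028],-88.8)"
```

```text
t 2.1833 pos [0.529 0.317 0.2  ] op 8.830272987046593 F [-0.684 -0.061  0.225] M [-0.062  0.085 -0.005]
turn deg [ 0.256 -0.027  0.082] shift cm: now-axes [17.231  0.044  0.296] after-turn axes [17.231  0.021  0.288]
```

Call:
{"fn": "drive_tool", "kwargs": {
  "deltas": [
    [[0,0,0],[2,0,0.1],8.8],
    [[0,0,0],[2,0,0.1],8.8],
    [[0,0,0],[2,0,0.1],8.8],
    [[0,0,0],[2,0,0],8.8],
    [[0,0,0],[2,0,0],8.8],
    [[0,0,0],[2,0,0],8.8],
    [[0,0,0],[2,0,0],8.8],
    [[0,0,0],[1.6,0,0],8.8],
    [[0,0,0],[1,0,0],8.8],
    [[0,0,0],[0.6,0,0],8.8],
    [[0,0,0],[0,0,0],8.8],
    [[0,0,0],[0,0,0],8.8]
  ]
}}

```text
clock: 3.18
tool_pos: [0.5299, 0.3142, 0.0292]
eef_rot: [0.494, 0.507, -0.493, 0.506]
contact_force: [-0.0, -1.0, 1.0]
opening: 0.998
```

```bash
python3 - <<'E'
from h import *
go([.5295,.314,.028],-88.8)
s=snap('scene','s1.png');t=snap('top','t1.png')
o=np.zeros((480,800,3),np.uint8)
for i,(q,x,y) in enumerate([(s,290,140),(t,215,140)]):
    c=q['color'][y:y+120,x:x+100,::-1]; o[:,400*i:400*i+400]=np.clip(cv2.resize(c,(400,480),interpolation=2)*1.5,0,255)
cv2.imwrite('pics/c2.png',o)
E
```

```text
t 3.1833 pos [0.53  0.314 0.029] op 8.794853484478276 F [-0.042 -0.992  1.015] M [ 0.011  0.073 -0.031]
turn deg [ 0.298 -0.037 -0.026] shift cm: now-axes [ 0.12  -0.043  0.019] after-turn axes [ 0.12  -0.043  0.02 ]
```

View pics/c2.png

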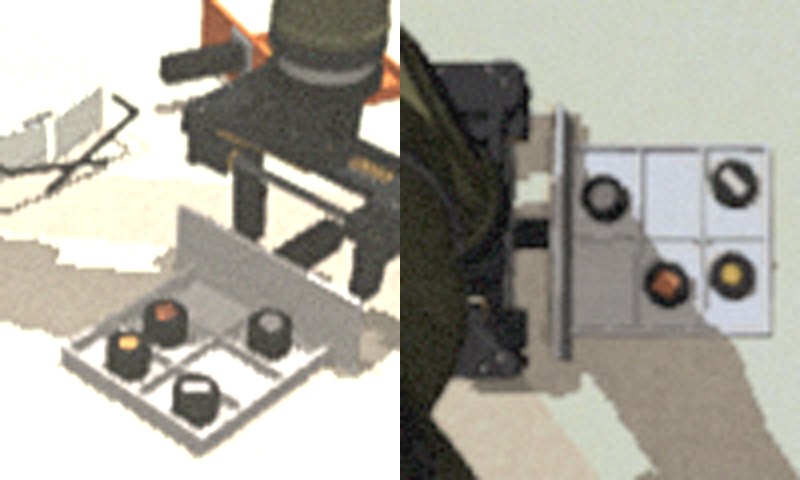

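Crop: the fingers straddle the black handle, the panel stands clear of the gripper, and all four specimens are upright. I'll close now.

Call:
{"fn": "drive_tool", "kwargs": {
  "deltas": [
    [[0,0,0],[0.1,0,0],6],
    [[0,0,0],[0,0,0],4.5],
    [[0,0,0],[0,0,0],3.5],
    [[0,0,0],[0,0,0],2.5],
    [[0,0,0],[0,0,0],2],
    [[0,0,0],[0,0,0],1.2],
    [[0,0,0],[0,0,0],0.5],
    [[0,0,0],[0,0,0],0],
    [[0,0,0],[0,0,0],0],
    [[0,0,0],[0,0,0],0],
    [[0,0,0],[0,0,0],0],
    [[0,0,0],[0,0,0],0]
  ],
  "force": 60
}}

```text
clock: 4.28
tool_pos: [0.5303, 0.3135, 0.0278]
eef_rot: [0.494, 0.506, -0.493, 0.506]
contact_force: [1.4, 1.1, -0.2]
opening: 0.197
```

Call:
{"fn": "drive_tool", "kwargs": {
  "deltas": [
    [[0,0,0],[-0.2,0,0],0],
    [[0,0,0],[-0.3,0,0],0],
    [[0,0,0],[-0.5,0,0],0],
    [[0,0,0],[-0.6,0,0],0],
    [[0,0,0],[-0.6,0,0],0],
    [[0,0,0],[-0.6,0,0],0],
    [[0,0,0],[-0.6,0,0],0],
    [[0,0,0],[-0.5,0,0],0],
    [[0,0,0],[-0.3,0,0],0],
    [[0,0,0],[-0.2,0,0],0],
    [[0,0,0],[0,0,0],0],
    [[0,0,0],[0,0,0],0]
  ]
}}

```text
clock: 5.28
tool_pos: [0.5299, 0.3134, 0.0717]
eef_rot: [0.494, 0.506, -0.494, 0.506]
contact_force: [-0.5, 0.3, -5.6]
opening: 0.199
```

```bash
python3 - <<'E'
from h import *
go([.5295,.314,.028],-88.8)
s=snap('scene','s2.png');t=snap('top','t2.png')
o=np.zeros((480,800,3),np.uint8)
for i,(q,x,y) in enumerate([(s,290,120),(t,215,140)]):
    c=q['color'][y:y+120,x:x+100,::-1]; o[:,400*i:400*i+400]=np.clip(cv2.resize(c,(400,480),interpolation=2)*1.5,0,255)
cv2.imwrite('pics/c3.png',o)
E
```

```text
t 5.2833 pos [0.53  0.313 0.072] op 1.7560842779720236 F [-0.504  0.326 -5.634] M [ 0.42  0.1  -0.02]
turn deg [ 0.243 -0.003  0.008] shift cm: now-axes [ 4.368 -0.038 -0.058] after-turn axes [ 4.368 -0.039 -0.058]
```

View pics/c3.png

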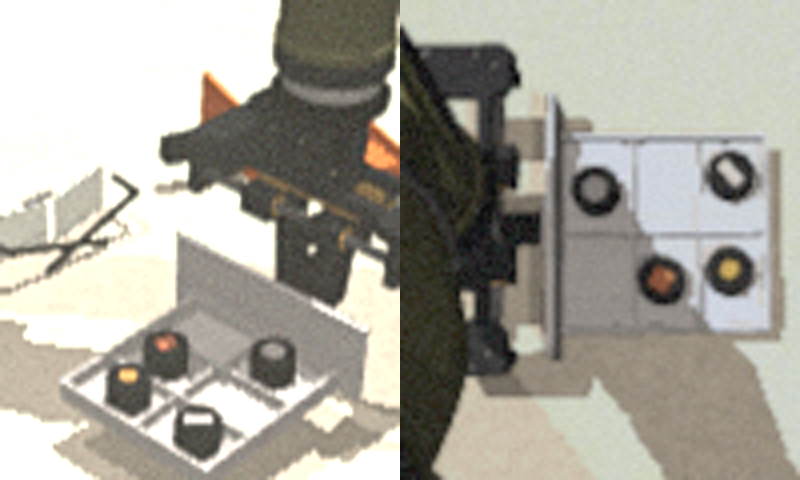

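```bash
python3 - <<'E'
from h import *
s=dict(np.load('pics/t2.npz'))
P=lambda u,v,z:ray(s,u,v,z)[:2]
a,b=P(306.5,174.2,.058),P(307.2,222.6,.058);c,d=P(253.2,164,.102),P(253.6,229.2,.102)
print(a,b,c,d,(a+b)/2,(c+d)/2)
v=(a+b)/2-(c+d)/2;print(np.degrees(np.arctan2(v[1],v[0])),np.degrees(np.arctan2(*(a-b)))-90+0,np.degrees(np.arctan2(*(c-d))))
x=Ro.from_quat(r.get_state()['eef_rot']).as_matrix();print(x)
# fingers on left specimens / sag: scene image corner heights
# target TCP: tray home minus 40 mm, etc
m=np.array([.5015,-.161]);t=np.radians(-81.2);X=np.array([np.cos(t),np.sin(t)])
print(m-X*.05,m-X*.20,m-X*.23)
go([*(m-X*.22),.072],-81.2)
E
```

```text
[0.59310118 0.13744211] [0.47072897 0.13358   ] [0.60764442 0.26636644] [0.45000341 0.25976691] [0.53191507 0.13551105] [0.52882391 0.26306668]
-88.61177627145842 -1.8076781136906135 87.6027520940127
[[-5.31903893e-04  9.99680273e-01  2.52797956e-02]
 [-2.41090103e-04  2.52796702e-02 -9.99680389e-01]
 [-9.99999829e-01 -5.37828599e-04  2.27566665e-04]]
[ 0.49385071 -0.11158858] [0.47090283 0.03664568] [0.46631326 0.06629253]
t 5.3833 pos [0.53  0.313 0.071] op 1.7373406147728596 F [ 0.685  0.301 -5.557] M [ 0.417  0.052 -0.043]
turn deg [-7.351  0.011  0.032] shift cm: now-axes [-0.049 -6.841 25.527] after-turn axes [ -0.059 -10.051  24.442]
```

Call:
{"fn": "drive_tool", "kwargs": {
  "deltas": [
    [[-0.5,0,0],[0,0,0],0],
    [[-1,0,0],[0,0,0],0],
    [[-1.2,0,0],[0,0,0],0],
    [[-1.2,0,0],[0,0,0],0],
    [[-1.2,0,0],[0,0,0],0],
    [[-1.2,0,0],[0,0,0],0],
    [[-0.7,0,0],[0,0,0],0],
    [[-0.35,0,0],[0,0,0],0]
  ]
}}

```text
clock: 6.05
tool_pos: [0.53, 0.3134, 0.0717]
eef_rot: [0.46, 0.537, -0.46, 0.537]
contact_force: [-0.4, -0.1, -5.0]
opening: 0.195
```

Call:
{"fn": "drive_tool", "kwargs": {
  "deltas": [
    [[0,0,0],[0,-0.1,0.2],0],
    [[0,0,0],[0,-0.2,0.5],0],
    [[0,0,0],[0,-0.3,0.8],0],
    [[0,0,0],[0,-0.4,1],0],
    [[0,0,0],[0,-0.5,1.2],0],
    [[0,0,0],[0,-0.6,1.4],0],
    [[0,0,0],[0,-0.6,1.4],0],
    [[0,0,0],[0,-0.6,1.4],0],
    [[0,0,0],[0,-0.6,1.4],0],
    [[0,0,0],[0,-0.6,1.4],0],
    [[0,0,0],[0,-0.6,1.4],0],
    [[0,0,0],[0,-0.6,1.4],0]
  ]
}}

```text
clock: 7.05
tool_pos: [0.4938, 0.1691, 0.072]
eef_rot: [0.46, 0.536, -0.461, 0.537]
contact_force: [-0.1, -0.7, -4.6]
opening: 0.191
```

Call:
{"fn": "drive_tool", "kwargs": {
  "deltas": [
    [[0,0,0],[0,-0.6,1.4],0],
    [[0,0,0],[0,-0.6,1.4],0],
    [[0,0,0],[0,-0.6,1.4],0],
    [[0,0,0],[0,-0.6,1.4],0],
    [[0,0,0],[0,-0.6,1.3],0],
    [[0,0,0],[0,-0.5,1.2],0],
    [[0,0,0],[0,-0.5,1],0],
    [[0,0,0],[0,-0.3,0.8],0],
    [[0,0,0],[0,-0.2,0.6],0],
    [[0,0,0],[0,-0.2,0.4],0],
    [[0,0,0],[0,0,0.2],0],
    [[0,0,0],[0,0,0],0]
  ]
}}

```text
clock: 8.05
tool_pos: [0.4651, 0.0543, 0.0717]
eef_rot: [0.46, 0.537, -0.46, 0.537]
contact_force: [-0.0, 0.3, -4.3]
opening: 0.2
```

```bash
python3 - <<'E'
from h import *
go([.4685,.056,.072],-81.2)
s=snap('scene','s3.png');t=snap('top','t3.png')
o=np.zeros((600,800,3),np.uint8)
for i,(q,x,y,w,h) in enumerate([(s,130,120,300,250),(t,330,140,120,150)]):
    k=2 if i==0 else 4
    c=q['color'][y:y+h,x:x+w,::-1]; c=np.clip(cv2.resize(c,None,fx=k,fy=k,interpolation=2).astype(float)*1.5,0,255).astype(np.uint8)
    c=c[:,:400] if i==0 else c[:,:400]
    if i==0: c=np.clip(cv2.resize(q['color'][140:340,200:360,::-1],(400,500),interpolation=2)*1.5,0,255)
    o[:c.shape[0],400*i:400*i+400]=c
cv2.imwrite('pics/c4.png',o)
E
```

```text
t 8.05 pos [0.465 0.054 0.072] op 1.7593043717169716 F [-0.004  0.347 -4.321] M [0.46  0.156 0.039]
turn deg [-0.008 -0.009 -0.027] shift cm: now-axes [-0.028  0.357 -0.113] after-turn axes [-0.028  0.357 -0.113]
```

View pics/c4.png

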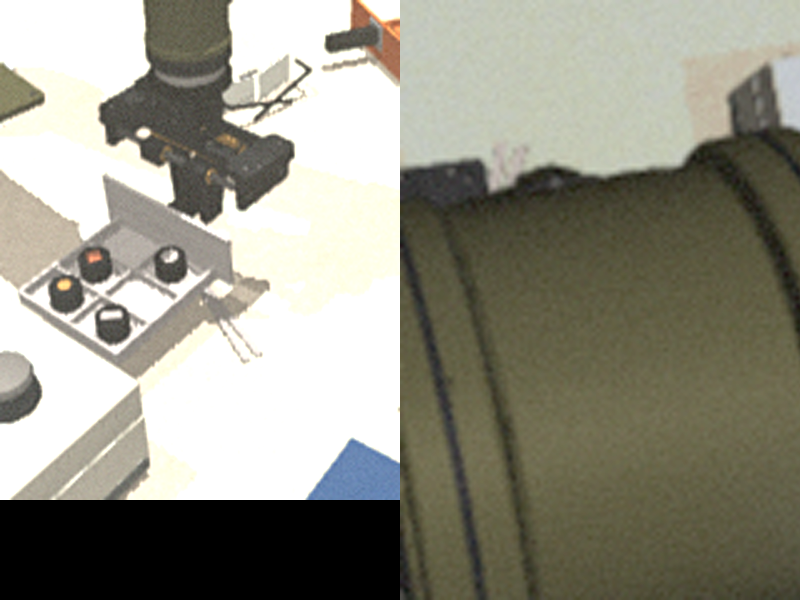

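```bash
python3 - <<'E'
from h import *
o=[]
for f,(x,y,w,h) in(('s3',(200,200,100,75)),('s3',(240,255,30,55)),('scene0',(145,220,50,40))):
    im=cv2.imread(f'pics/{f}.png'); k=4 if w==100 else 6
    c=np.clip(cv2.resize(im[y:y+h,x:x+w],None,fx=k,fy=k,interpolation=2)*1.1,0,255).astype(np.uint8)
    for i in range(x-x%10+10,x+w,10):cv2.line(c,((i-x)*k,0),((i-x)*k,8),(0,0,255),1)
    for i in range(y-y%10+10,y+h,10):cv2.line(c,(0,(i-y)*k),(8,(i-y)*k),(0,0,255),1)
    o.append(c)
m=np.zeros((600,800,3),np.uint8)
m[:300,:400]=o[0];m[:330,410:590]=o[1];m[340:580,:300]=o[2]
cv2.imwrite('pics/c5.png',m)
E
```

```text
(no output)
```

View pics/c5.png

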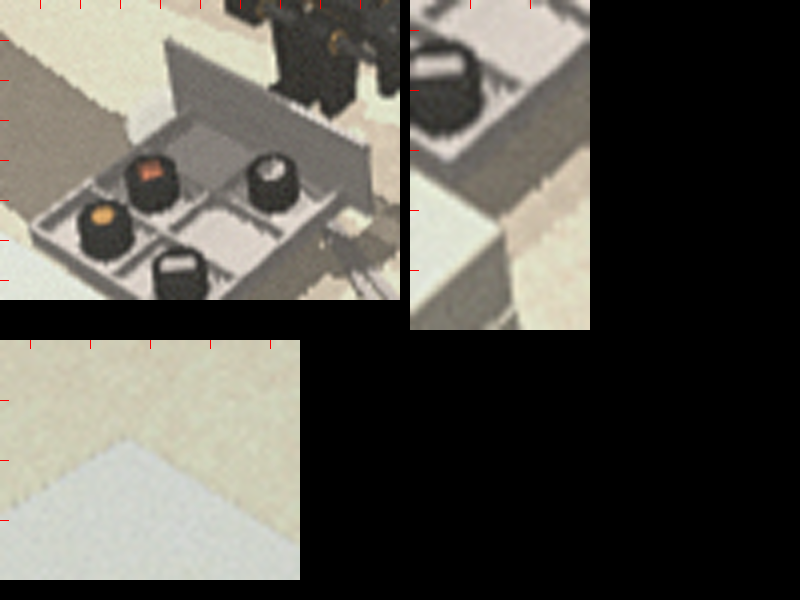

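```bash
python3 - <<'E'
from h import *
s=dict(np.load('pics/s3.npz'))
P=lambda u,v,z:ray(s,u,v,z)[:2]
np.set_printoptions(precision=4,suppress=True)
rr,rl=P(255.5,293.7,.112),P(166.3,236.3,.112);m=(rr+rl)/2;y=(rr-rl);W=np.linalg.norm(y);y/=W;x=np.array([y[1],-y[0]])
print('roof',rr,rl,m,W,'yaw',np.degrees(np.arctan2(x[1],x[0])))
for z in(.060,.057):
  A,B=P(208.3,256.8,z),P(246.2,282,z);n='far'
  print(z,n,A,B,'width',np.linalg.norm(A-B),'in bay frame',[((q-m)@x*1e3,(q-m)@y*1e3) for q in(A,B,(A+B)/2)])
for z in(.102,):
  A,B=P(241.5,209.8,z),P(292.2,237.5,z)
  print(A,B,'width',np.linalg.norm(A-B),'in bay frame',[((q-m)@x*1e3,(q-m)@y*1e3) for q in(A,B,(A+B)/2)])
E
```

```text
roof [ 0.6414 -0.1453] [ 0.3785 -0.1884] [ 0.51   -0.1668] 0.2663383489813428 yaw -80.68757308826811
0.06 far [ 0.4444 -0.1336] [ 0.5639 -0.1165] width 0.12073614343770452 in bay frame [(np.float64(-43.43126159624975), np.float64(-59.338992734129164)), (np.float64(-40.92551309831044), np.float64(61.371145848655324)), (np.float64(-42.17838734728011), np.float64(1.0160765572630217))]
0.057 far [ 0.4414 -0.1323] [ 0.5615 -0.1151] width 0.1213278176003499 in bay frame [(np.float64(-45.217644044012694), np.float64(-62.10581003573707)), (np.float64(-42.69961598667964), np.float64(59.19587527145997)), (np.float64(-43.95863001534615), np.float64(-1.454967382138495))]
[ 0.4007 -0.0075] [0.5614 0.0146] width 0.16221987768968282 in bay frame [(np.float64(-174.9587585717572), np.float64(-82.04585347513984)), (np.float64(-170.75077581973753), np.float64(80.11943750543458)), (np.float64(-172.85476719574734), np.float64(-0.9632079848526326))]
```

Call:
{"fn": "drive_tool", "kwargs": {
  "deltas": [
    [[-0.3,0,0],[0.2,0,0],0],
    [[-0.2,0,0],[0.4,0.1,0],0],
    [[0,0,0],[0.4,0,0.3],0],
    [[0,0,0],[0.2,0,0.5],0],
    [[0,0,0],[0.1,0,0.7],0],
    [[0,0,0],[0,0,0.8],0],
    [[0,0,0],[0,0,0.8],0],
    [[0,0,0],[0,0,0.8],0],
    [[0,0,0],[0,0,0.8],0],
    [[0,0,0],[0,0,0.5],0],
    [[0,0,0],[0,0,0.3],0],
    [[0,0,0],[0,0,0],0]
  ]
}}

```text
clock: 9.15
tool_pos: [0.4749, -0.0007, 0.0588]
eef_rot: [0.458, 0.538, -0.458, 0.539]
contact_force: [-0.5, 0.2, -5.4]
opening: 0.195
```

```bash
python3 - <<'E'
from h import *
go([.4685,.056,.072],-80.7)
s=snap('scene','s4.png')
c=s['color'][180:320,190:320,::-1]; cv2.imwrite('pics/c6.png',np.clip(cv2.resize(c,None,fx=4,fy=4,interpolation=2)*1.1,0,255))
E
```

```text
t 9.15 pos [ 0.475 -0.001  0.059] op 1.7192413900783388 F [-0.485  0.162 -5.361] M [ 0.381  0.09  -0.005]
turn deg [-0.088  0.022 -0.008] shift cm: now-axes [-1.324  0.281 -5.702] after-turn axes [-1.322  0.289 -5.702][ WARN:0@1.881] global loadsave.cpp:1063 imwrite_ Unsupported depth image for selected encoder is fallbacked to CV_8U.
```

View pics/c6.png

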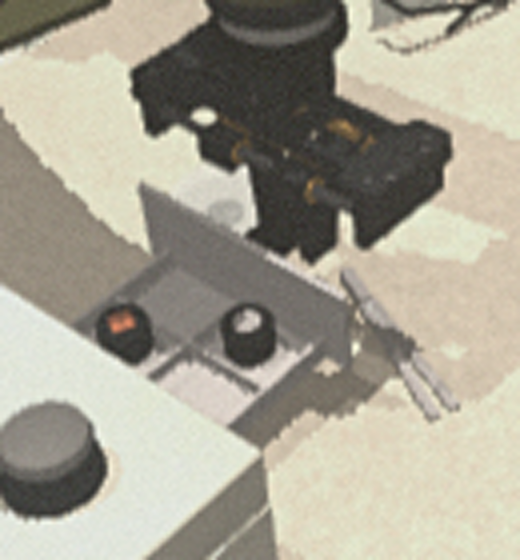

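The tray tip is passing under the cleaner's front edge. Forces are unchanged and the specimens are upright, so I'll advance gently.

Call:
{"fn": "drive_tool", "kwargs": {
  "deltas": [
    [[0,0,0],[0,0,0.2],0],
    [[0,0,0],[0,0,0.4],0],
    [[0,0,0],[0,0,0.5],0],
    [[0,0,0],[0,0,0.5],0],
    [[0,0,0],[0,0,0.5],0],
    [[0,0,0],[0,0,0.5],0],
    [[0,0,0],[0,0,0.4],0]
  ]
}}

```text
clock: 9.78
tool_pos: [0.4796, -0.0302, 0.0587]
eef_rot: [0.458, 0.539, -0.458, 0.539]
contact_force: [-0.3, 0.7, -5.1]
opening: 0.195
```

Call:
{"fn": "drive_tool", "kwargs": {
  "deltas": [
    [[0,0,0],[0,0,0.3],0],
    [[0,0,0],[0,0,0.4],0],
    [[0,0,0],[0,0,0.4],0],
    [[0,0,0],[0,0,0.4],0],
    [[0,0,0],[0,0,0.4],0],
    [[0,0,0],[0,0,0.3],0]
  ]
}}

```text
clock: 10.28
tool_pos: [0.4832, -0.0516, 0.0587]
eef_rot: [0.458, 0.539, -0.458, 0.539]
contact_force: [-0.3, 0.1, -5.3]
opening: 0.197
```

```bash
python3 -c "
from h import *
go([.4938,-.1116,.053],-80.7)"
```

```text
t 10.2833 pos [ 0.483 -0.052  0.059] op 1.7364908712081186 F [-0.349  0.116 -5.312] M [ 0.46  0.13 -0.07]
turn deg [-0.019  0.007  0.004] shift cm: now-axes [0.569 0.082 6.092] after-turn axes [0.569 0.08  6.092]
```

Call:
{"fn": "drive_tool", "kwargs": {
  "deltas": [
    [[0,0,0],[0.1,0,0.3],0],
    [[0,0,0],[0.1,0,0.5],0],
    [[0,0,0],[0.1,0,0.5],0],
    [[0,0,0],[0.1,0,0.5],0],
    [[0,0,0],[0,0,0.5],0],
    [[0,0,0],[0,0,0.5],0],
    [[0,0,0],[0,0,0.5],0],
    [[0,0,0],[0,0,0.4],0],
    [[0,0,0],[0,0,0.3],0],
    [[0,0,0],[0,0,0.2],0]
  ]
}}

```text
clock: 11.12
tool_pos: [0.49, -0.093, 0.0547]
eef_rot: [0.458, 0.539, -0.458, 0.539]
contact_force: [-0.4, 1.6, -3.3]
opening: 0.192
```

Call:
{"fn": "drive_tool", "kwargs": {
  "deltas": [
    [[0,0,0],[0,0,0.2],0],
    [[0,0,0],[0,0,0.2],0],
    [[0,0,0],[0,0,0.2],0],
    [[0,0,0],[0,0,0.2],0],
    [[0,0,0],[0,0,0.2],0],
    [[0,0,0],[0,0,0.2],0]
  ]
}}

```text
clock: 11.62
tool_pos: [0.4919, -0.1044, 0.0547]
eef_rot: [0.458, 0.539, -0.458, 0.539]
contact_force: [-0.9, 0.9, -2.6]
opening: 0.197
```

```bash
python3 -c "
from h import *
go([.4938,-.1116,.053],-80.7)"
```

```text
t 11.6167 pos [ 0.492 -0.104  0.055] op 1.7349745401028571 F [-0.904  0.913 -2.558] M [0.294 0.155 0.018]
turn deg [ 0.008 -0.006  0.   ] shift cm: now-axes [0.169 0.072 0.741] after-turn axes [0.169 0.072 0.741]
```

Call:
{"fn": "drive_tool", "kwargs": {
  "deltas": [
    [[0,0,0],[0.05,0,0.15],0],
    [[0,0,0],[0.05,0,0.15],0],
    [[0,0,0],[0,0,0.15],0],
    [[0,0,0],[0,0,0.15],0],
    [[0,0,0],[0,0,0],0]
  ]
}}

```text
clock: 12.03
tool_pos: [0.4929, -0.1107, 0.0537]
eef_rot: [0.458, 0.539, -0.458, 0.539]
contact_force: [-0.0, 0.8, -2.1]
opening: 0.199
```

Call:
{"fn": "drive_tool", "kwargs": {
  "deltas": [
    [[0,0,0],[0,0,0.1],0],
    [[0,0,0],[0,0,0.1],0],
    [[0,0,0],[0,0,0],0]
  ]
}}

```text
clock: 12.28
tool_pos: [0.4932, -0.1124, 0.0537]
eef_rot: [0.458, 0.539, -0.458, 0.539]
contact_force: [0.3, 0.7, -2.4]
opening: 0.199
```

Call:
{"fn": "drive_tool", "kwargs": {
  "deltas": [
    [[0,0,0],[0,0,0.1],0],
    [[0,0,0],[0,0,0.1],0],
    [[0,0,0],[0,0,0],0]
  ]
}}

```text
clock: 12.53
tool_pos: [0.4935, -0.1144, 0.0537]
eef_rot: [0.458, 0.539, -0.458, 0.539]
contact_force: [-0.3, 0.5, -3.0]
opening: 0.198
```

Call:
{"fn": "drive_tool", "kwargs": {
  "deltas": [
    [[0,0,0],[0,0,0.1],0],
    [[0,0,0],[0,0,0.1],0],
    [[0,0,0],[0,0,0],0]
  ]
}}

```text
clock: 12.78
tool_pos: [0.4938, -0.1154, 0.0537]
eef_rot: [0.458, 0.539, -0.457, 0.539]
contact_force: [-0.1, 4.4, -2.1]
opening: 0.196
```

Call:
{"fn": "drive_tool", "kwargs": {
  "deltas": [
    [[0,0,0],[0,0,0.1],0],
    [[0,0,0],[0,0,0.1],0],
    [[0,0,0],[0,0,0],0]
  ]
}}

```text
clock: 13.03
tool_pos: [0.4938, -0.1154, 0.0536]
eef_rot: [0.458, 0.54, -0.456, 0.538]
contact_force: [-1.5, 7.7, 0.1]
opening: 0.197
```

Call:
{"fn": "drive_tool", "kwargs": {
  "deltas": [
    [[0,0,0],[0,0,0.1],0],
    [[0,0,0],[0,0,0.1],0],
    [[0,0,0],[0,0,0],0]
  ]
}}

```text
clock: 13.28
tool_pos: [0.4938, -0.1155, 0.0535]
eef_rot: [0.458, 0.542, -0.456, 0.538]
contact_force: [-2.4, 12.4, -0.1]
opening: 0.202
```

Call:
{"fn": "drive_tool", "kwargs": {
  "deltas": [
    [[0,0,0],[0.05,0,0.1],0],
    [[0,0,0],[0,0,0.1],0],
    [[0,0,0],[0,0,0.1],0],
    [[0,0,0],[0,0,0],0],
    [[0,0,0],[0,0,0],0]
  ]
}}

```text
clock: 13.7
tool_pos: [0.4938, -0.1156, 0.0531]
eef_rot: [0.458, 0.543, -0.454, 0.538]
contact_force: [-2.5, 18.5, 3.4]
opening: 0.191
```

```bash
python3 - <<'E'
from h import *
go([.4938,-.1116,.053],-80.7)
s=snap('scene','s5.png');t=snap('top','t5.png')
o=np.zeros((480,800,3),np.uint8)
for i,(q,x,y) in enumerate([(s,180,170),(t,360,150)]):
    c=q['color'][y:y+120,x:x+100,::-1]; o[:,400*i:400*i+400]=np.clip(cv2.resize(c,(400,480),interpolation=2)*1.2,0,255)
cv2.imwrite('pics/c7.png',o)
E
```

```text
t 13.7 pos [ 0.494 -0.116  0.053] op 1.6867390670074114 F [-2.452 18.539  3.408] M [ 3.485  0.668 -0.21 ]
turn deg [ 0.379 -0.522  0.062] shift cm: now-axes [ 0.018  0.063 -0.396] after-turn axes [ 0.015  0.061 -0.396]
```

View pics/c7.png

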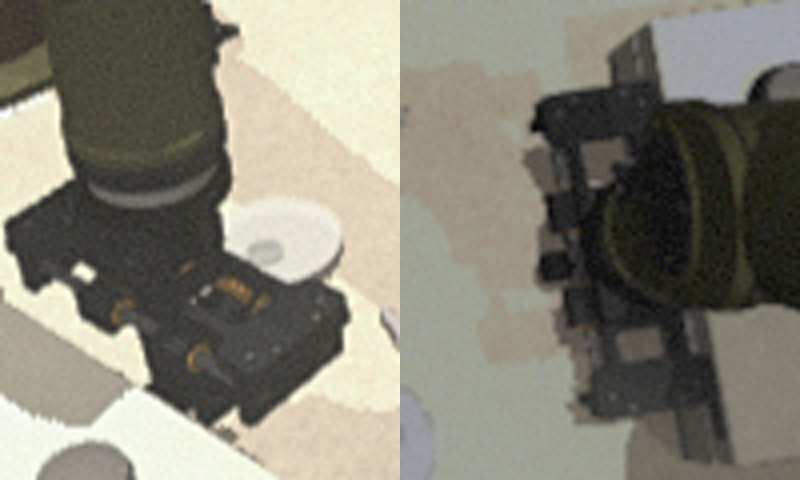

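Call:
{"fn": "drive_tool", "kwargs": {
  "deltas": [
    [[0,0,0],[0,0,-0.3],0],
    [[0,0,0],[0,0,-0.2],0],
    [[0,0,0],[0,0,0],0.5],
    [[0,0,0],[0,0,0],1.9],
    [[0,0,0],[0,0,0],2.2],
    [[0,0,0],[0,0,0],2.8],
    [[0,0,0],[0,0,0],3.5],
    [[0,0,0],[0,0,0],4],
    [[0,0,0],[0,0,0],4]
  ]
}}

```text
clock: 14.55
tool_pos: [0.4942, -0.1187, 0.0533]
eef_rot: [0.458, 0.539, -0.458, 0.539]
contact_force: [0.7, 0.7, 0.3]
opening: 0.453
```

Call:
{"fn": "drive_tool", "kwargs": {
  "deltas": [
    [[0,0,0],[-0.5,0,0],4],
    [[0,0,0],[-1.5,0,0],4],
    [[0,0,0],[-2.5,0,0],4],
    [[0,0,0],[-2.5,0,0],4],
    [[0,0,0],[-2.5,0,-0.8],4],
    [[0,0,0],[-2,0,-1.5],4],
    [[0,0,0],[-1,0,-2],2],
    [[0,0,0],[0,0,-2],0],
    [[0,0,0],[0,0,-1.5],0],
    [[0,0,0],[0,0,-0.5],0],
    [[0,0,0],[0,0,0],0],
    [[0,0,0],[0,0,0],0]
  ]
}}

```text
clock: 15.55
tool_pos: [0.4807, -0.037, 0.1783]
eef_rot: [0.458, 0.539, -0.458, 0.539]
contact_force: [0.1, -0.3, -0.3]
opening: 0.025
```

```bash
python3 - <<'E'
from h import *
go([.4938,-.1116,.053],-80.7)
s=snap('scene','s6.png');t=snap('top','t6.png')
o=np.zeros((480,800,3),np.uint8)
for i,(q,x,y) in enumerate([(s,170,190),(t,370,150)]):
    c=q['color'][y:y+120,x:x+100,::-1]; o[:,400*i:400*i+400]=np.clip(cv2.resize(c,(400,480),interpolation=2)*1.3,0,255)
cv2.imwrite('pics/c8.png',o)
E
```

```text
t 15.55 pos [ 0.481 -0.037  0.178] op 0.2171779804512866 F [ 0.099 -0.322 -0.264] M [-0.04   0.08  -0.066]
turn deg [-0.019  0.039  0.008] shift cm: now-axes [12.532  0.088  7.568] after-turn axes [12.527  0.083  7.576]
```

View pics/c8.png

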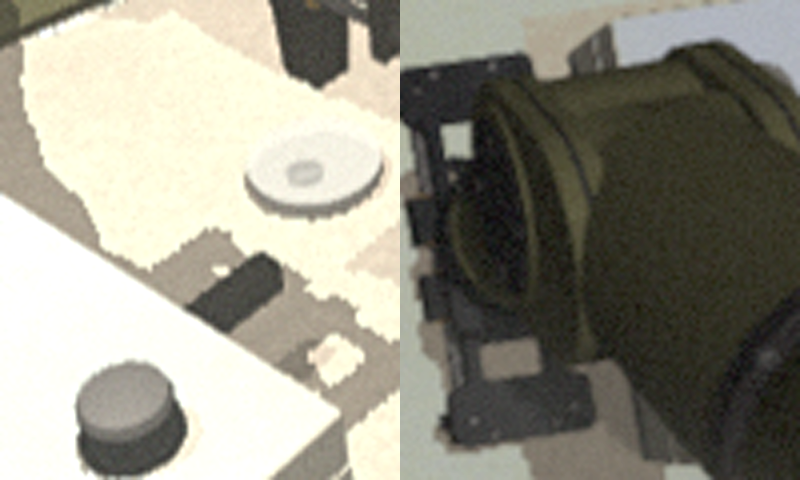

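Call:
{"fn": "drive_tool", "kwargs": {
  "deltas": [
    [[0,0,0],[1,0,0],0],
    [[0,0,0],[2,0,0],0],
    [[0,0,0],[2.5,0,0],0],
    [[0,0,0],[2.5,0,0],0],
    [[0,0,0],[2,0,0],0],
    [[0,0,0],[1.5,0,0.3],0],
    [[0,0,0],[0.7,0,0.8],0],
    [[0,0,0],[0,0,1],0],
    [[0,0,0],[0,0,0.8],0],
    [[0,0,0],[0,0,0.4],0],
    [[0,0,0],[0,0,0.2],0],
    [[0,0,0],[0,0,0.2],0]
  ]
}}

```text
clock: 16.65
tool_pos: [0.4872, -0.0734, 0.0571]
eef_rot: [0.459, 0.538, -0.458, 0.539]
contact_force: [0.5, 0.0, -0.1]
opening: 0.002
```

Call:
{"fn": "drive_tool", "kwargs": {
  "deltas": [
    [[0,0,0],[0,0,0.2],0],
    [[0,0,0],[0,0,0.2],0],
    [[0,0,0],[0,0,0.2],0],
    [[0,0,0],[0,0,0.2],0],
    [[0,0,0],[0,0,0],0]
  ]
}}

```text
clock: 17.07
tool_pos: [0.4874, -0.0748, 0.0567]
eef_rot: [0.458, 0.542, -0.454, 0.539]
contact_force: [-2.1, 12.2, 7.2]
opening: 0.004
```

Call:
{"fn": "drive_tool", "kwargs": {
  "deltas": [
    [[0,0,0],[0,0,0.2],0],
    [[0,0,0],[0,0,0.2],0],
    [[0,0,0],[0,0,0],0],
    [[0,0,0],[0,0,-0.6],0],
    [[0,0,0],[0,0,-1],0],
    [[0,0,0],[0,0,-1.5],0],
    [[0,0,0],[-1,0,-1],0],
    [[0,0,0],[-2.5,0,0],0],
    [[0,0,0],[-3.5,0,0],0],
    [[0,0,0],[-3.5,0,0],0],
    [[0,0,0],[-3,0,0],0],
    [[0,0,0],[-2,0,0],0]
  ]
}}

```text
clock: 18.07
tool_pos: [0.4826, -0.0442, 0.2148]
eef_rot: [0.459, 0.538, -0.457, 0.54]
contact_force: [0.1, -0.2, -0.2]
opening: 0.005
```

```bash
python3 -c "
from h import *
go([.582,-.221,.200],-80.9)"
```

```text
t 18.0667 pos [ 0.483 -0.044  0.215] op 0.04143758703985853 F [ 0.077 -0.193 -0.167] M [-0.048  0.056  0.011]
turn deg [ 0.177  0.073 -0.21 ] shift cm: now-axes [ 1.526  6.953 19.047] after-turn axes [ 1.476  7.017 19.027]
```

Call:
{"fn": "drive_tool", "kwargs": {
  "deltas": [
    [[0,0,0],[0,0.4,1],0],
    [[0,0,0],[0,0.8,2],0],
    [[0,0,0],[0,0.9,2.5],0],
    [[0,0,0],[0,0.9,2.5],0],
    [[0,0,0],[0,0.9,2.5],0],
    [[0,0,0],[0,0.9,2.5],0],
    [[0,0,0],[0,0.9,2.5],0],
    [[0,0,0],[0.4,0.8,2],0],
    [[0,0,0],[0.6,0.4,1],0],
    [[0,0,0],[0.5,0.1,0.5],0],
    [[0,0,0],[0,0,0],0],
    [[0,0,0],[0,0,0],0]
  ]
}}

```text
clock: 19.07
tool_pos: [0.5808, -0.2189, 0.1953]
eef_rot: [0.457, 0.54, -0.458, 0.538]
contact_force: [0.3, -0.3, -0.2]
opening: 0.005
```

```bash
python3 - <<'E'
from h import *
go([.582,-.221,.1565],-80.9)
s=snap('scene','s7.png');t=snap('top','t7.png')
o=np.zeros((480,800,3),np.uint8)
for i,(q,x,y) in enumerate([(s,160,190),(t,370,140)]):
    c=q['color'][y:y+120,x:x+100,::-1]; o[:,400*i:400*i+400]=np.clip(cv2.resize(c,(400,480),interpolation=2)*1.3,0,255)
cv2.imwrite('pics/c9.png',o)
E
```

```text
t 19.0667 pos [ 0.581 -0.219  0.195] op 0.048436647403644 F [ 0.35  -0.347 -0.237] M [-0.054  0.08   0.011]
turn deg [ 0.264 -0.109  0.128] shift cm: now-axes [3.878 0.096 0.235] after-turn axes [3.878 0.088 0.227]
```

View pics/c9.png

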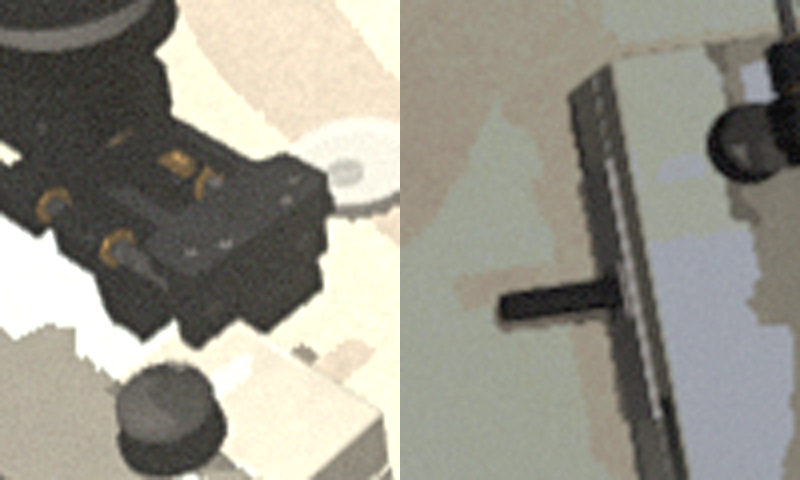

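```bash
python3 - <<'E'
from h import *
s=dict(np.load('pics/t7.npz'));P=lambda u,v,z:ray(s,u,v,z)[:2]
a,b=P(370+210/4,140+65/4,.112),P(370+285/4,140+480/4,.112);y=(a-b)/np.linalg.norm(a-b);x=np.array([y[1],-y[0]])
for u,v in((611,165),(633,287),(656,410)): q=P(370+(u-400)/4,140+v/4,.083)-a;print(q@x*1e3,q@y*1e3)
print(np.degrees(np.arctan2(x[1],x[0])))
E
```

```text
-1.1928557878121135 -56.278316699099406
-1.11144254578091 -132.31077024686238
-0.5422731341344884 -207.41638038619294
-81.24786244556987
```

The panel lies flush and parallel, with its edge within about 1 mm of the front face all along. The closed fingers are over the mushroom head, so I'll press now.

Call:
{"fn": "drive_tool", "kwargs": {
  "deltas": [
    [[0,0,0],[1,0,0.1],0],
    [[0,0,0],[1,0,0.1],0],
    [[0,0,0],[1,0,0],0],
    [[0,0,0],[0.5,0,0],0],
    [[0,0,0],[0.3,0,0],0],
    [[0,0,0],[0.2,0,0],0],
    [[0,0,0],[0.2,0,0],0],
    [[0,0,0],[0.2,0,0],0],
    [[0,0,0],[0.2,0,0],0],
    [[0,0,0],[0,0,0],0]
  ]
}}

```text
clock: 20.0
tool_pos: [0.5817, -0.2221, 0.1502]
eef_rot: [0.458, 0.539, -0.458, 0.539]
contact_force: [-4.6, 1.6, 5.4]
opening: 0.005
```

Call:
{"fn": "drive_tool", "kwargs": {
  "deltas": [
    [[0,0,0],[0.2,0,0],0],
    [[0,0,0],[0.2,0,0],0],
    [[0,0,0],[0,0,0],0]
  ]
}}

```text
clock: 20.25
tool_pos: [0.582, -0.2222, 0.1469]
eef_rot: [0.458, 0.539, -0.458, 0.539]
contact_force: [-3.9, 1.5, 5.8]
opening: 0.005
```

Call:
{"fn": "drive_tool", "kwargs": {
  "deltas": [
    [[0,0,0],[0.2,0,0],0],
    [[0,0,0],[0.1,0,0],0],
    [[0,0,0],[0,0,0],0]
  ]
}}

```text
clock: 20.5
tool_pos: [0.5821, -0.2222, 0.1465]
eef_rot: [0.458, 0.538, -0.458, 0.539]
contact_force: [-8.3, 3.6, 24.8]
opening: 0.007
```

Call:
{"fn": "drive_tool", "kwargs": {
  "deltas": [
    [[0,0,0],[0.2,0,0],0],
    [[0,0,0],[0,0,0],0],
    [[0,0,0],[0,0,0],0]
  ]
}}

```text
clock: 20.75
tool_pos: [0.5821, -0.2222, 0.1463]
eef_rot: [0.458, 0.538, -0.458, 0.539]
contact_force: [-13.1, 4.7, 37.0]
opening: 0.007
```

At the stop: TCP z is 0.1463 and the force is rising steeply. I'll raise the tool and retreat.

Call:
{"fn": "drive_tool", "kwargs": {
  "deltas": [
    [[0,0,0],[-0.4,0,0],0],
    [[0,0,0],[-0.5,0,0],0],
    [[0,0,0],[-1,0,0],0],
    [[0,0,0],[-2,0,0],0],
    [[0,0,0],[-3,0,0],0],
    [[0,0,0],[-3,0,-1],0],
    [[0,0,0],[-2,0,-3],0],
    [[0,0,0],[0,0,-4],0],
    [[0,0,0],[0,0,-4],0],
    [[0,0,0],[0,0,-4],0],
    [[0,0,0],[0,0,-3],0],
    [[0,0,0],[0,0,-1],0]
  ]
}}

```text
clock: 21.75
tool_pos: [0.5499, -0.0182, 0.2609]
eef_rot: [0.457, 0.541, -0.454, 0.54]
contact_force: [0.2, 0.8, 0.0]
opening: 0.006
```

Call:
{"fn": "drive_tool", "kwargs": {
  "deltas": [
    [[0,0,0],[0,-1,-3],0],
    [[0,0,0],[0,-2,-3],0],
    [[0,0,0],[0,-2,-3],0],
    [[0,0,0],[0,-1,-2],0],
    [[0,0,0],[0,0,-1],0],
    [[0,0,0],[0,0,0],0],
    [[0,0,0],[0,0,0],0]
  ]
}}

```text
clock: 22.33
tool_pos: [0.4729, 0.0832, 0.2605]
eef_rot: [0.458, 0.538, -0.457, 0.539]
contact_force: [-0.0, -0.9, 0.9]
opening: 0.007
```

```bash
python3 - <<'E'
from h import *
go([.582,-.221,.1565],-80.9)
s=snap('scene','s8.png');t=snap('top','t8.png')
o=np.zeros((500,800,3),np.uint8)
o[:250,:400]=np.clip(cv2.resize(s['color'][:,:,::-1],(400,250),interpolation=3)*1.2,0,255)
o[250:,:400]=np.clip(cv2.resize(t['color'][:,:,::-1],(400,250),interpolation=3)*1.5,0,255)
o[:250,400:]=np.clip(cv2.resize(s['color'][190:290,150:310,::-1],(400,250))*1.2,0,255)
o[250:,400:]=np.clip(cv2.resize(t['color'][145:245,390:550,::-1],(400,250))*1.4,0,255)
cv2.imwrite('pics/c10.png',o)
E
```

```text
t 22.3333 pos [0.473 0.083 0.26 ] op 0.061716214593554274 F [-0.005 -0.922  0.917] M [-0.103  0.032  0.003]
turn deg [ 0.165  0.033 -0.131] shift cm: now-axes [10.43   5.843 31.772] after-turn axes [10.398  5.958 31.761]
```

View pics/c10.png

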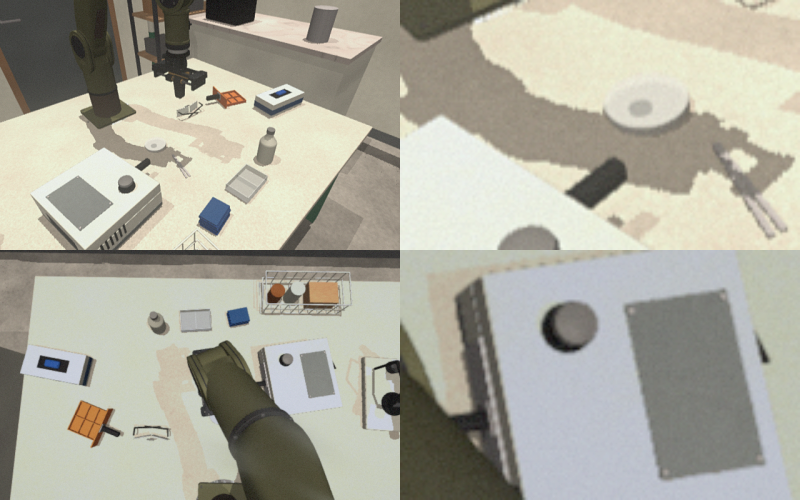

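```bash
python3 - <<'E'
from h import *
a=cv2.imread('pics/scene0.png').astype(float);b=cv2.imread('pics/s8.png').astype(float)
for n,(x,y,w,h) in dict(knob=(185,275,35,35),petri=(225,218,45,30),tweez=(270,242,38,44),boxes=(312,312,62,65),parts=(355,258,78,66),bottle=(405,200,42,66),glasses=(280,158,48,34)).items():
    p=cv2.GaussianBlur(a[y:y+h,x:x+w].mean(2),(5,5),0);q=cv2.GaussianBlur(b[y:y+h,x:x+w].mean(2),(5,5),0)
    print(n,cv2.phaseCorrelate(p,q),abs(p-q).mean())
print(r.finish_job())
E
```

```text
knob ((0.008493919900711688, -0.004820709614303809), 0.9975562090374354) 4.2440263605442174
petri ((1.248080220357437, -0.09326025997296838), 0.5613593309845419) 18.17339409722222
tweez ((0.28877320716603094, 0.9328511940558215), 0.35554853282258747) 20.981481914124803
boxes ((-0.01626555140632746, -0.01742921004730391), 0.9969274730347796) 4.845950617762615
parts ((0.005232895214078326, 0.025032903448447996), 0.9930709207459565) 6.198953932352368
bottle ((0.5196299690951207, 0.0037121951133087805), 0.9975058321487217) 5.630632496843434
glasses ((0.04091713514178963, 0.014290429247047598), 0.925742279226843) 19.548773073682597
the job is handed in; nothing more can be done
None
```

The tray is in the UV cleaner with its front panel home, and after that I pressed the start plunger down to its stop and let it come back up. The job was handed in at about 22 s of the 51 s allowed, with the arm clear of everything; no verdict was reported.

**Tray:** I gripped the handle at 60 N, carried the tray over the tweezers and slid it in with no side contact. I pressed it against the machine at about 18 N, then pushed the handle end with at least 12 N, and it did not move. The panel edge measured parallel to the front face and within about 1 mm of it, which is as close as the camera can tell.

**Plunger:** It reached its stop at tool height 0.1463 m, against an expected 0.1465 m. Wrist force peaked at about 39 N there (37 N vertical). Afterwards the knob looked the same as at the start, so it is fully up.

**Specimens:** All four were standing in every picture that showed them, the last with two still visible at the opening. They can't be seen once the tray is home.

**Other things on the bench:** The box stack and parts box matched their starting images, and the bottle was within half a pixel. The petri dish, tweezers and glasses comparisons were less certain (up to about 1 pixel apparent shift) because the arm's shadow moved across them. I saw no contact with them, and no unexplained forces.

**Disagreement:** The two cameras differed by a few millimetres and about 1° on where the opening is. I aimed between them, and the fit showed no problem.

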